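# Gauge the heel block, then hold the last-length gauge open at its mark

### The job

Press the green knob of the height gauge down until its sprung foot rests firmly on the grey heel block under it, which shows whether that is the low block (18 mm) or the tall one (36 mm), then let the knob spring back up. Next pull the orange grip of the spring-return slide on the shoe-last length gauge out until its yellow pointer stands within the red band if the low block was under the foot, or the blue band if it was the tall one. Finish while still holding the slide there with the gripper (do not let go), and leave both blocks and everything else where they are.

Things in the scene. Friction and masses are not known exactly. Their poses are not given: they have to be found in the camera images.
- height_gauge: Height gauge, fixed to the bench: grey base plate 270 x 130 x 12 mm with two white seats, and over one seat a portal (two steel posts, 12 mm thick, 50 mm to either side along y, and a blue crosshead 30 mm deep along x, top 115 mm above the bench). Origin on the bench under the foot's axis; z up; the second (waiting) seat lies 115 mm towards its -x. One heel block lies under the foot, the other on the waiting seat.
- knob_top (a point): Centre of the flat top of the height gauge's green knob (34 mm across), which is on the sprung vertical plunger; 184 mm above the bench at rest, moves down with the plunger.
- foot_axis (a point): Point on the top of the height gauge's base plate (12 mm above the bench), straight below the sprung foot.
- plunger (a joint): Travel of the height gauge's plunger, m: 0 at rest (the steel foot, 28 mm across, is 60 mm above the base plate), grows as the knob is pressed down, to 0.055. On a block it stops at 0.060 minus the block's height: 0.042 on the low block, 0.024 on the tall one. Its spring pushes back with a net 1.2 N or so at rest and 2.3 N at 0.042 (the block under the foot takes only what is pressed beyond that), and lifts it back when it is let go.
- low_block: Loose grey heel block 56 x 56 x 18 mm, 0.12 kg, origin at the centre of its underside.
- tall_block: Loose grey heel block of the same colour and plan, 56 x 56 x 36 mm, 0.2 kg, origin at the centre of its underside.
- length_gauge: Length gauge for children's shoe lasts, fixed to the bench: aluminium base 385 x 115 x 12 mm with a blue fixed heel jaw at its +x end (70 mm high, 200 mm from the origin) and a white scale strip along its -y side. Origin on the bench under the slide's orange grip at rest; the slide is pulled out along the gauge's own -x; z up.
- slide (a joint): Travel of the spring-return slide, m: 0 at rest, grows as it is pulled out along the length gauge's -x, to 0.13. The spring pulls it back with about 4 N at rest and about 9 N at 0.11.
- grip (a point): Point in the slide's orange upright grip, on its mid-plane, 20 mm below its top. The grip is a plate 14 mm thick along the gauge's x, 46 mm wide along its y; it rises 50 mm from the slide's dark steel top (36 mm above the bench) to 86 mm above the bench. It is pinched from above across its thickness. A blue toe jaw on the slide, 56 mm above the bench at its top, stands 76 mm from the grip's mid-plane towards +x.
- pointer (a point): Reading point of the slide's yellow pointer (3 mm wide, over the white scale strip, 50 mm towards the gauge's -y from the grip's mid-plane); it moves with the slide.
- mark_red (a point): Centre of the red band (8 mm wide along the gauge's x) on the length gauge's scale strip, for the low block. Its x axis is the gauge's x.
- mark_blue (a point): Centre of the blue band (8 mm wide along the gauge's x) on the length gauge's scale strip, for the tall block. Its x axis is the gauge's x.
- last: Bystander: loose yellow plastic shoe last, 200 mm long, about 98 mm high; origin under its middle.
- bottle: Bystander: loose clear bottle with a white cap, 60 mm across, 190 mm high; origin at the centre of its underside.
- tape_roll: Bystander: loose cream tape roll standing on end, 100 mm across, 90 mm high; origin at the centre of its underside.
- glue_tin: Bystander: loose red tin, 72 mm across, 85 mm high; origin at the centre of its underside.
- marker: Bystander: loose black marker with a red cap, about 134 mm long, 13 mm thick, lying flat.
Not all that is in view belongs to the job. What is shaped like the tall_block but brown or pink is not meant.

How it is judged:
On the way, in this order (a step that is already met when the one before it is completed fails the run):
1. the gauge's foot rests on the block under it, pressed on with more than 1 N (((contact force between plunger and low_block above 1 N and horizontal distance between low_block and foot_axis below 0.03 m) or (contact force between plunger and tall_block above 1 N and horizontal distance between tall_block and foot_axis below 0.03 m))), for 0.2 s.
2. the slide is pulled out and held with its pointer within the band for that block (((horizontal distance between low_block and foot_axis below 0.03 m and x of pointer in the frame of mark_red between -0.004 and 0.004 m) or (horizontal distance between tall_block and foot_axis below 0.03 m and x of pointer in the frame of mark_blue between -0.004 and 0.004 m)) and contact force between slide and the fingers above 2 N), for 0.3 s.
At the end, for the whole second after the job is handed in: The pointer stands within the 8 mm band (4 mm either side of its centre): red if the low block is under the foot, blue if the tall one is; the slide is at rest (under 10 mm/s) and held by the fingers (more than 2 N), and the height gauge's knob is back up (within 6 mm) (all of step 2 and value of joint plunger below 0.006 m and velocity of joint slide between -0.01 and 0.01 m/s); the arm keeps its last pose, push and grip.
It fails at once if a heel block is shifted more than 20 mm (distance of any of low_block, tall_block from where it was at the start of the episode above 0.02 m).
It fails at once if a bystander is shifted more than 30 mm (distance of any of last, bottle, tape_roll, glue_tin, marker from where it was at the start of the episode above 0.03 m).
It also fails if it takes over 48 s, if anything falls off the work surface, if the arm or the gripper's body presses on something with over 40 N, if the wrist force passes 120 N, or if a joint passes its speed limit or range.

### The arm

A 6-joint arm with a two-finger parallel gripper is mounted at the origin on the work surface. World frame = base frame: x ahead of the robot, y to its left, z up, the work surface at z = 0. Lengths are in m, angles in rad, forces in N, time in s.
With the tool pointing down it reaches from about 0.35 to 0.85 m from the base axis. Payload 8.1 kg.
Tool frame: the origin (TCP) lies at the centre of the arm's flange, where the gripper is bolted on; the fingertips stand 186 mm ahead of it and the grasp point (between the pads) lies 167 mm ahead of it (robot.grasp_offset is the distance from the TCP to the grasp point, in m); z points along the fingers, y is the line along which they close (so a half turn about z gives the same grasp; the last joint's range is limited). The gripper opens to 93 mm and grips with 3 to 60 N. Pads are 15 mm wide; open, the fingers measure 128 mm over their backs; the gripper's body (75 mm by 188 mm) begins 65 mm behind the grasp point.
Start: joints at [1.022, 0.13, 1.488, -0, 1.523, -0.085], TCP at [0.268, 0.537, 0.405] pointing down, gripper open.
Joint ranges: [-2.96, 2.96], [-0.89, 2.26], [0.02, 2.5], [-1.34, 4.48], [0, 2.73], [-2.66, 2.66]. Speed limits (rad/s): [2.39, 2.39, 2.79, 3.14, 3.14, 3.14].

### API

Orientations are given as a rotation vector (axis times angle).
In Python, from plant import robot gives the robot as it stands.
- The arm moves only by the tool drive_tool, never from a script. Its argument "moves" is one flat list of numbers, 7 for each row, row after row: the finger opening in mm, from 0 to 93, then the shift along the tool's x, y, z in mm, then the turn, a rotation vector about the tool's x, y, z in degrees. A call has 1 to 8 rows; each row shifts and turns the commanded pose from where the row before left it, along the tool's axes as they then stand; what a row does not reach is not made up. A row lasts 1/10 s, in which the tool goes at most 50 mm and 8.59 degrees, less where a joint would pass 70% of its speed; a pose out of reach is approached as far as the arm can. A call is refused whole if a number of a shift passes 50 or a number of a turn 8.59, either way. A call with a gripper value outside its range is refused whole. The fingers move at their own pace and stop on an object; "grip_force" is the grip in N (left out, the last holds). Time passes only in rows, so rows that do not move let the fingers close. It gives the time, the measured TCP pose, the force, the opening and the grip force at its end, in the units of the state.
- robot.read_state(): the state, without advancing time (a new reading comes with each control period).
- robot.read_camera(name): name is "side" or "top" or "wrist"; returns a dict with "color" (400x640x3 uint8, red, green, blue), "depth" (400x640 float32, m along the optical axis (not along the pixel's ray), 0 where there is no reading), "mtx" (3x3 intrinsics, pixels), "R" (3x3) and "t" (3): a world point X has camera coordinates R X + t. Camera axes: x right, y down, z forward; pixel columns grow to the right and rows downward; lengths in m; the calibration is good to about 2 mm. A picture is of the moment at which its call begins.
- robot.close_job(): hands the job in; it is judged then, once.
The state is a dict: "t": time; "q": joint angles; "dq": joint speeds; "joint_torque": joint torques, N m; "tool_pos": TCP position; "orientation": TCP orientation; "force": force on the tool from outside, world axes, zero at the start; "wrist_torque": the same for the moment, N m; "opening": finger opening in m; "gripper_force": force on a finger pad.
Only numpy, scipy, OpenCV 4.12 (cv2) and the standard library are available. Lean on these libraries where they do the work, as an engineer would, in place of code of your own. Each camera call takes 0.05 s, during which the arm holds its last target. There are 200 camera calls.

## Working session

There is one attempt and no reset: what is moved stays moved. The work goes in short steps, Python scripts to look and compute and a tool call to move; the robot and the scene stay as the last step left them, time stands still between calls to the robot, and variables do not carry over. Pictures are saved under pics/ and viewed, at most 10 in all, crops included, and the job is handed in when it is done.

Besides the shell and the picture viewer there is one more tool, called after "Request:" by a JSON object that holds its "method" and its "body". drive_tool: Moves the arm, as the interface text tells. Its arguments: {"type":"object","properties":{"moves":{"type":"array","items":{"type":"number"}},"grip_force":{"type":"number"}},"required":["moves"]}

```bash
mkdir -p pics; python3 - <<'E'
from plant import robot
import cv2, numpy as np
s=robot.read_state(); print({k:np.round(v,3) for k,v in s.items()})
for n in ["top","side"]:
    c=robot.read_camera(n); np.savez(f"{n}0.npz",**c); cv2.imwrite(f"pics/{n}0.png",c["color"][:,:,::-1])
    print(n,c["mtx"],-c["R"].T@c["t"])
E
```

```text
{'t': np.float64(0.0), 'q': array([ 1.022,  0.131,  1.489,  0.   ,  1.523, -0.085]), 'dq': array([ 0.001, -0.   , -0.002,  0.001,  0.002, -0.001]), 'joint_torque': array([-0.0000e+00, -5.5985e+01, -4.9174e+01,  7.7000e-02,  3.6000e-02,
       -0.0000e+00]), 'tool_pos': array([0.268, 0.536, 0.404]), 'orientation': array([-7.220e-01, -3.057e+00,  3.000e-03]), 'force': array([-0.188, -0.726,  0.227]), 'wrist_torque': array([ 0.028, -0.028,  0.011]), 'gripper_force': np.float64(0.0), 'opening': np.float64(0.093)}
top [[398.84454762   0.         317.68317318]
 [  0.         398.84454762 202.23098373]
 [  0.           0.           1.        ]] [0.35015707 0.0027682  1.30374397]
side [[379.73892558   0.         321.92637097]
 [  0.         379.73892558 197.49874795]
 [  0.           0.           1.        ]] [-0.08633006 -0.61207329  1.0885335 ]
```

View pics/top0.png

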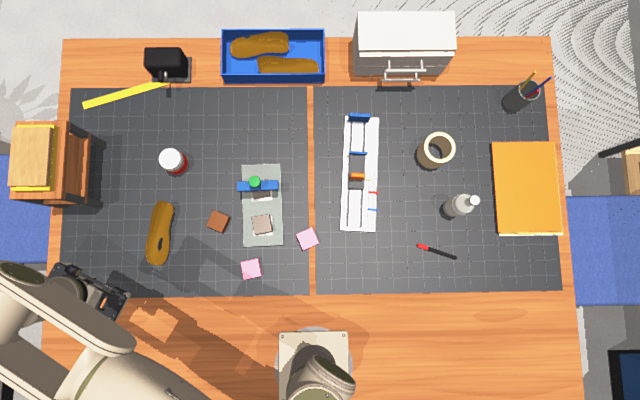

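View pics/side0.png

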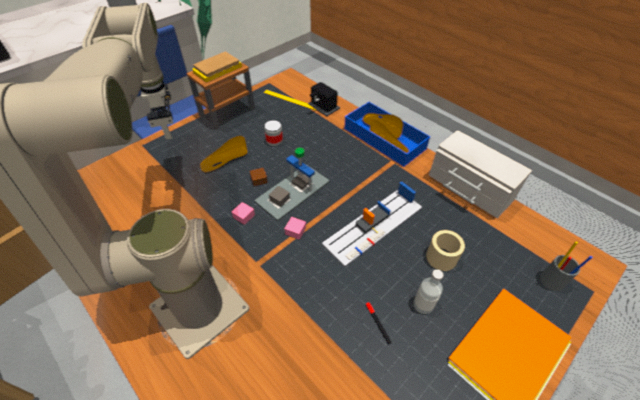

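The top view shows the green knob at (254,182), the orange grip at (356,176), and the red and blue bands near (372,193) and (372,209). The arm is at the lower left. Next I'll measure these points.

```bash
cat > h.py <<'E'
import cv2, numpy as np
def ray(c,u,v,z):
    d=c["R"].T@np.linalg.solve(c["mtx"],[u,v,1.]); o=-c["R"].T@c["t"]
    return o+d*(z-o[2])/d[2]
def blobs(c,lo,hi,roi,mn=4):
    u0,v0,u1,v1=roi
    m=cv2.inRange(cv2.cvtColor(np.ascontiguousarray(c["color"]),cv2.COLOR_RGB2HSV),np.array(lo),np.array(hi))
    k=np.zeros_like(m);k[v0:v1,u0:u1]=m[v0:v1,u0:u1]
    n,l,s,ce=cv2.connectedComponentsWithStats(k)
    return [(ce[i],s[i]) for i in range(1,n) if s[i][4]>=mn]
E
python3 - <<'E'
from h import *
T=np.load("top0.npz");S=np.load("side0.npz")
def show(n,c,lo,hi,roi,z):
    for ce,s in blobs(c,lo,hi,roi): print(n,ce.round(1),s,ray(c,*ce,z).round(4))
rt=(335,105,385,240); rs=(315,175,430,270)
for nm,c,r,g in(("top",T,rt,(235,160,285,200)),("side",S,rs,(280,140,320,165))):
    show(nm+" green",c,(45,90,40),(85,255,255),g,.184)
    show(nm+" orange",c,(6,150,100),(18,255,255),r,.086)
    show(nm+" red",c,(0,120,100),(5,255,255),r,.014)
    show(nm+" blue",c,(100,120,60),(125,255,255),r,.014)
    show(nm+" yellow",c,(20,120,100),(35,255,255),r,.03)
    show(nm+" portal",c,(100,120,60),(125,255,255),(230,150,330,200),.115)
for n,c,(u0,v0,u1,v1) in(("t",T,(225,100,395,260)),("s",S,(250,140,430,270))):
    im=c["color"][v0:v1,u0:u1,::-1]; cv2.imwrite(f"pics/{n}c.png",cv2.resize(im,None,fx=3.5,fy=3.5,interpolation=cv2.INTER_CUBIC))
# base plate outline of length gauge
h=cv2.cvtColor(T["color"],cv2.COLOR_RGB2HSV); m=((h[...,2]>200)&(h[...,1]<40)).astype(np.uint8); k=np.zeros_like(m); k[105:240,335:385]=m[105:240,335:385]
p=np.argwhere(k)[:,::-1].astype(np.float32); r=cv2.minAreaRect(p); b=cv2.boxPoints(r); print(b)
print(np.array([ray(T,*q,.012)for q in b]).round(4))
# waiting block depth -> height
for n,c,u,v in(("T",T,262,224),("T",T,258,197),("S",S,280,196)):
    z=c["depth"][v-2:v+3,u-2:u+3]; z=np.median(z[z>0]); X=c["R"].T@(np.linalg.solve(c["mtx"],[u,v,1.])*z-c["t"]); print(n,u,v,X.round(4))
E
```

```text
top green [254.3 181.4] [249 176  12  12 111] [0.5556 0.1591 0.184 ]
top orange [357.  176.2] [350 173  15   7  66] [ 0.5864 -0.1457  0.086 ]
top red [373.8 192.2] [369 192   9   2  12] [ 0.5461 -0.2079  0.014 ]
top blue [358.9 116.7] [349 113  22   9 158] [ 0.8033 -0.1663  0.014 ]
top blue [358.3 152.7] [350 151  17   4  42] [ 0.6794 -0.1609  0.014 ]
top blue [372.6 209.2] [368 209   9   2  11] [ 0.4903 -0.2024  0.014 ]
top yellow [357.4 174.7] [353 174  11   2  14] [ 0.602  -0.1537  0.03  ]
top portal [257.7 185.7] [237 180  41  12 314] [0.555  0.1587 0.115 ]
side green [299.2 151.8] [294 147  11  11  92] [0.5503 0.1541 0.184 ]
side orange [344.5 198. ] [315 175  64  49 349] [ 0.5753 -0.049   0.086 ]
side orange [423.9 178.1] [414 175  16  10  89] [ 0.8548 -0.1834  0.086 ]
side orange [368.  215.7] [363 208  12  17 127] [ 0.5756 -0.1578  0.086 ]
side red [370.3 240.9] [367 238   7   7  18] [ 0.5468 -0.2031  0.014 ]
side blue [406.2 191.1] [398 181  18  21 214] [ 0.8175 -0.1471  0.014 ]
side blue [383.2 207. ] [377 201  13  13  54] [ 0.694  -0.1368  0.014 ]
side blue [358.7 250.3] [356 247   6   8  13] [ 0.4904 -0.2013  0.014 ]
side portal [299.6 165.3] [286 155  28  22 240] [0.5513 0.1571 0.115 ]
[[339.47928  229.97737 ]
 [344.45285  115.584915]
 [379.90756  117.12642 ]
 [374.934    231.51888 ]]
[[ 0.4242 -0.0927  0.012 ]
 [ 0.8084 -0.118   0.012 ]
 [ 0.8019 -0.2375  0.012 ]
 [ 0.4175 -0.2078  0.012 ]]
T 262 224 [0.4444 0.1534 0.0477]
T 258 197 [0.5333 0.169  0.0268]
S 280 196 [0.4378 0.1406 0.0481]
```

View pics/tc.png

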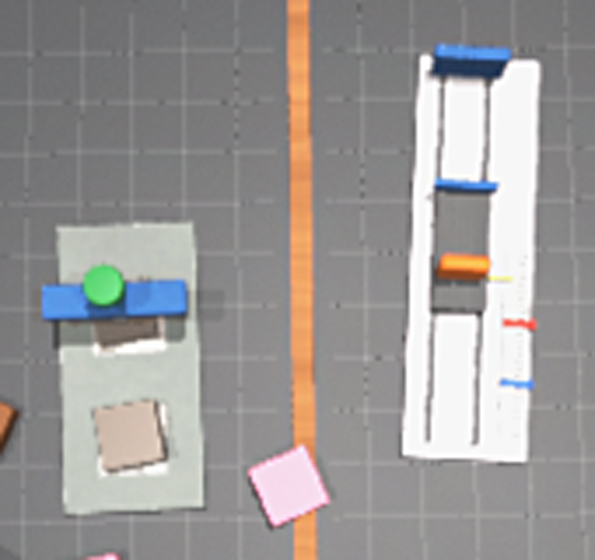

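View pics/sc.png

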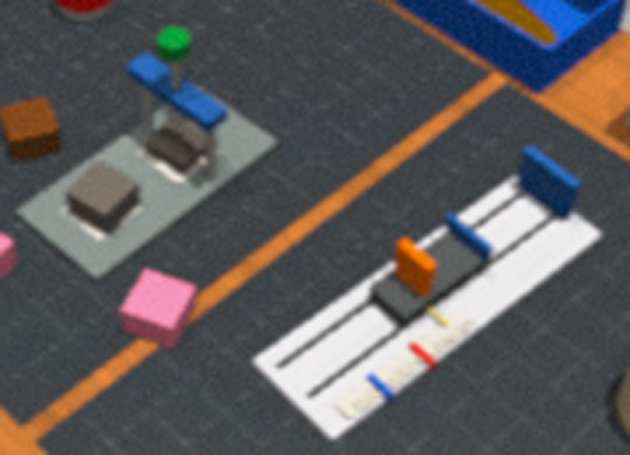

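The waiting block's top is at z≈0.048, so it's the tall one. That puts the low block under the foot, and pressing will confirm it. Now I'll move over the knob with the fingers closed.

Request:
{"method": "drive_tool", "body": {"moves": [0, -20, -10, 0, 0, 0, 0, 0, -40, -20, 0, 0, 0, 0, 0, -40, -20, 0, 0, 0, 0, 0, -40, -20, 0, 0, 0, 0, 0, -40, -20, 0, 0, 0, 0, 0, -40, -20, 0, 0, 0, 0, 0, -40, -20, 0, 0, 0, 0], "grip_force": 20}}

```text
t: 0.8
tool_pos: [0.4434, 0.3024, 0.4044]
orientation: [-0.722, -3.057, 0.0]
force: [-0.4, 0.5, -0.4]
opening: 0.0419
gripper_force: 0.0
```

Request:
{"method": "drive_tool", "body": {"moves": [0, -40, -20, 0, 0, 0, 0, 0, -40, -20, 0, 0, 0, 0, 0, -40, -15, 0, 0, 0, 0, 0, -30, -5, 0, 0, 0, 0, 0, -16, 0, 0, 0, 0, 0, 0, 0, 0, 0, 0, 0, 0, 0, 0, 0, 0, 0, 0, 0]}}

```text
t: 1.5
tool_pos: [0.5641, 0.1761, 0.4041]
orientation: [-0.723, -3.056, 0.001]
force: [-0.3, 0.2, 0.6]
opening: 0.0001
gripper_force: 0.0
```

Request:
{"method": "drive_tool", "body": {"moves": [0, 0, -20, 0, 0, 0, 0, 0, 0, 0, 10, 0, 0, 0, 0, 0, 0, 10, 0, 0, 0, 0, 0, 0, 0, 0, 0, 0]}}

```text
t: 1.9
tool_pos: [0.5545, 0.159, 0.3822]
orientation: [-0.72, -3.055, 0.002]
force: [-0.6, 0.2, -0.0]
opening: 0.0004
gripper_force: 0.0
```

```bash
python3 - <<'E'
from plant import robot
from h import *
s=robot.read_state(); print(s["tool_pos"],s["force"])
c=robot.read_camera("wrist"); np.savez("w1.npz",**c); t=robot.read_camera("side")
cv2.imwrite("pics/w1.png",np.hstack([c["color"][:,:,::-1][::2,::2],t["color"][100:300,180:500,::-1]]))
for ce,q in blobs(c,(45,90,40),(85,255,255),(0,0,640,400),60): print(ce,q,ray(c,*ce,.184))
E
```

```text
[0.55450792 0.15902591 0.38223057] [-0.5585193   0.16159683 -0.02438918]
[326.64555256 228.88746631] [ 297  209   57   62 1484] [0.54809378 0.16801654 0.184     ]
```

View pics/w1.png

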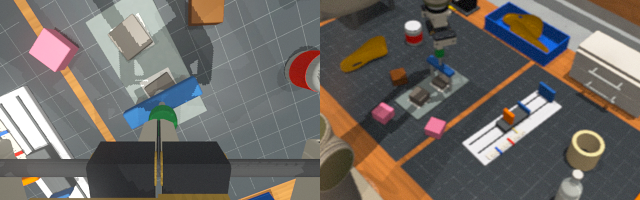

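The wrist view shows the closed fingertips over the green knob, whose visible half is around (326,229) at full scale. I'll press now.

Request:
{"method": "drive_tool", "body": {"moves": [0, 0, 0, 12, 0, 0, 0, 0, 0, 0, 10, 0, 0, 0, 0, 0, 0, 10, 0, 0, 0, 0, 0, 0, 0, 0, 0, 0]}}

```text
t: 2.4
tool_pos: [0.555, 0.1582, 0.3505]
orientation: [-0.721, -3.055, 0.002]
force: [0.1, 1.1, 1.6]
opening: 0.0003
gripper_force: 0.8
```

Request:
{"method": "drive_tool", "body": {"moves": [0, 0, 0, 10, 0, 0, 0, 0, 0, 0, 5, 0, 0, 0, 0, 0, 0, 5, 0, 0, 0, 0, 0, 0, 0, 0, 0, 0]}}

```text
t: 2.8
tool_pos: [0.5553, 0.1582, 0.332]
orientation: [-0.722, -3.057, 0.0]
force: [0.5, -0.5, 2.1]
opening: 0.0006
gripper_force: 1.1
```

Request:
{"method": "drive_tool", "body": {"moves": [0, 0, 0, 4, 0, 0, 0, 0, 0, 0, 2, 0, 0, 0, 0, 0, 0, 0, 0, 0, 0, 0, 0, 0, 0, 0, 0, 0]}}

```text
t: 3.2
tool_pos: [0.5555, 0.1582, 0.3284]
orientation: [0.722, 3.057, 0.0]
force: [-5.5, -0.9, 11.9]
opening: 0.0004
gripper_force: 6.1
```

The force jumps to about 12 N at about 42 mm of travel, so it's the low block and the red band. I'll hold briefly and then lift.

Request:
{"method": "drive_tool", "body": {"moves": [0, 0, 0, 0, 0, 0, 0, 0, 0, 0, 0, 0, 0, 0, 0, 0, 0, 0, 0, 0, 0, 0, 0, 0, 0, 0, 0, 0, 0, 0, 0, 0, 0, 0, 0]}}

```text
t: 3.7
tool_pos: [0.5555, 0.1582, 0.3283]
orientation: [0.722, 3.057, 0.0]
force: [-5.9, -1.0, 11.8]
opening: 0.0004
gripper_force: 6.0
```

Request:
{"method": "drive_tool", "body": {"moves": [0, 0, 0, -10, 0, 0, 0, 0, 0, 0, -20, 0, 0, 0, 0, 0, 0, -20, 0, 0, 0, 0, 0, 0, 0, -30, 0, 0, 0, 0, 0, 0, -30, 0, 0, 0, 0, 0, 0, 0, 0, 0, 0, 0, 0, 0, 0, 0]}}

```text
invalid input at $.moves: expected a multiple of 7 numbers
```

Request:
{"method": "drive_tool", "body": {"moves": [0, 0, 0, -10, 0, 0, 0, 0, 0, 0, -20, 0, 0, 0, 0, 0, 0, -20, 0, 0, 0, 0, 0, 0, 0, -30, 0, 0, 0, 0, 0, 0, 0, -30, 0, 0, 0, 0, 0, 0, 0, 0, 0, 0, 0]}}

```text
invalid input at $.moves: expected a multiple of 7 numbers
```

Request:
{"method": "drive_tool", "body": {"moves": [93, -13, -25, 0, 0, 0, 0, 93, -18, -36, 0, 0, 0, 0, 93, -18, -36, 0, 0, 0, 0, 93, -18, -36, 0, 0, 0, 0, 93, -18, -36, 0, 0, 0, 0, 93, -18, -36, 0, 0, 0, 0, 93, -18, -36, 0, 0, 0, 0, 93, -13, -25, 0, 0, 0, 0]}}

```text
t: 4.5
tool_pos: [0.5558, -0.142, 0.3264]
orientation: [-0.724, -3.057, 0.001]
force: [0.1, 0.5, -0.5]
opening: 0.06
gripper_force: 0.0
```

Request:
{"method": "drive_tool", "body": {"moves": [93, 0, 0, 0, 0, 0, 8.5, 93, 0, 0, 0, 0, 0, 8.5, 93, 0, 0, 0, 0, 0, 8.5, 93, 0, 0, 0, 0, 0, 8.5, 93, 0, 0, 0, 0, 0, 8.5, 93, 0, 0, 0, 0, 0, 8.5, 93, 0, 0, 0, 0, 0, 8.5, 93, 0, 0, 0, 0, 0, 8]}}

```text
t: 5.3
tool_pos: [0.5561, -0.1396, 0.3263]
orientation: [-2.305, -2.134, 0.001]
force: [0.1, -0.3, 0.3]
opening: 0.0928
gripper_force: 0.0
```

Request:
{"method": "drive_tool", "body": {"moves": [93, 0, 0, 0, 0, 0, 0, 93, 0, 0, 0, 0, 0, 0]}}

```text
t: 5.5
tool_pos: [0.5562, -0.1396, 0.3264]
orientation: [-2.294, -2.146, 0.0]
force: [-0.5, 0.0, 1.0]
opening: 0.093
gripper_force: 0.0
```

```bash
python3 - <<'E'
from plant import robot
from h import *
from scipy.spatial.transform import Rotation as Ro
s=robot.read_state(); print(s["t"],s["tool_pos"],s["force"]); print(Ro.from_rotvec(s["orientation"]).as_matrix().round(3))
c=robot.read_camera("wrist"); np.savez("w2.npz",**c)
cv2.imwrite("pics/w2.png",c["color"][:,:,::-1])
t=robot.read_camera("side")
for ce,q in blobs(t,(45,90,40),(85,255,255),(280,140,320,180),20): print("knob",ce,"start was 299.2 151.8")
for n,lo,hi,z in(("or",(6,150,100),(18,255,255),.086),("red",(0,120,100),(5,255,255),.013),("blue",(100,120,60),(125,255,255),.013),("yel",(22,100,100),(35,255,255),.02)):
    for ce,q in blobs(c,lo,hi,(0,0,640,400),30): print(n,ce.round(1),q,ray(c,*ce,z).round(4))
E
```

```text
5.5 [ 0.55617768 -0.13959753  0.3264429 ] [-0.52061815  0.02117388  0.98097977]
[[ 0.067  0.998 -0.   ]
 [ 0.998 -0.067  0.   ]
 [ 0.    -0.    -1.   ]]
knob [299.12903226 151.93548387] start was 299.2 151.8
or [346.6  15. ] [  131     0   509    43 10132] [ 0.5812 -0.0174  0.086 ]
or [26.9 37.3] [   0   22   62   30 1457] [ 0.3943 -0.0166  0.086 ]
or [366.1 213.5] [ 353  177   28   75 1678] [ 0.5893 -0.1388  0.086 ]
red [311.  256.5] [307 241   9  31 248] [ 0.5461 -0.2045  0.013 ]
blue [610.4 206. ] [ 572  156   68  104 5460] [ 0.8155 -0.1726  0.013 ]
blue [464.5 205.6] [ 452  168   26   77 1139] [ 0.6861 -0.1637  0.013 ]
blue [249.8 256.7] [246 241  10  31 254] [ 0.489  -0.2009  0.013 ]
yel [357.1 246.2] [356 239   4  13  37] [ 0.5887 -0.1935  0.02  ]
yel [540.  351.1] [536 335   8  32 109] [ 0.7667 -0.3196  0.02  ]
```

View pics/w2.png

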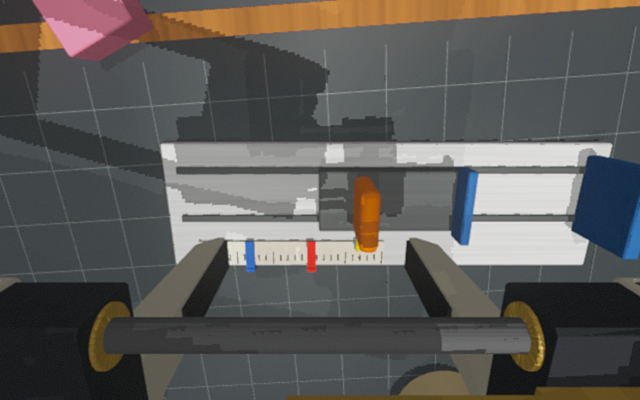

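The knob is back up: its side-view position is unchanged at (299,152). The wrist view shows the orange grip at about (366,214) between the fingers, red band at (311,256), blue band at (250,257) and yellow pointer at (357,246). The fingers need to come closer together so they clear the toe jaw before I descend.

Request:
{"method": "drive_tool", "body": {"moves": [54, -3, 20, 0, 0, 0, 0, 54, 0, 15, 0, 0, 0, 0, 54, 0, 0, 0, 0, 0, 0, 54, 0, 0, 0, 0, 0, 0, 54, 0, 0, 15, 0, 0, 0, 54, 0, 0, 25, 0, 0, 0, 54, 0, 0, 0, 0, 0, 0]}}

```text
t: 6.3
tool_pos: [0.5887, -0.1444, 0.2818]
orientation: [-2.294, -2.137, 0.006]
force: [-1.0, 0.2, -1.5]
opening: 0.0542
gripper_force: 0.0
```

```bash
python3 - <<'E'
from plant import robot
from h import *
s=robot.read_state(); print(s["t"],s["tool_pos"],s["force"],s["opening"])
c=robot.read_camera("wrist"); cv2.imwrite("pics/w3.png",c["color"][:,:,::-1])
t=robot.read_camera("top"); print(-c["R"].T@c["t"])
for n,k,r in(("w",c,(200,100,450,300)),("t",t,(335,105,385,240))):
  for ce,q in blobs(k,(6,150,100),(18,255,255),r,30): print(n,ce.round(1),q,ray(k,*ce,.086).round(4))
E
```

```text
6.3 [ 0.58874585 -0.14444756  0.28179567] [-1.03878965  0.22371372 -1.47388712] 0.054217421639807056
[ 0.59437591 -0.06358233  0.2621343 ]
w [325.4 235.4] [ 313  189   26   94 2091] [ 0.5924 -0.1384  0.086 ]
```

View pics/w3.png

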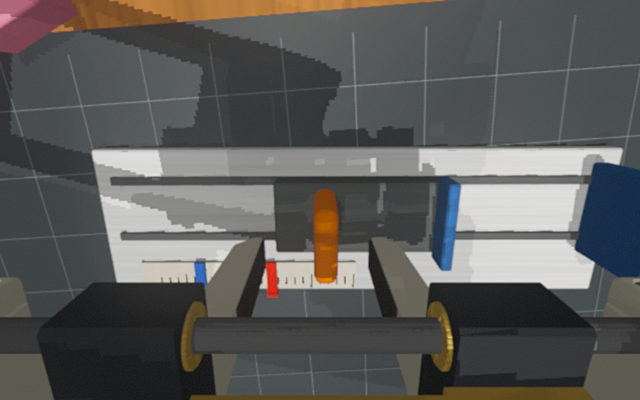

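The grip at (325,235) is centred between the fingers. I'll descend and close.

Request:
{"method": "drive_tool", "body": {"moves": [54, 0, 0, 15, 0, 0, 0, 54, 0, 0, 20, 0, 0, 0, 54, 0, 0, 12, 0, 0, 0, 10, 0, 0, 0, 0, 0, 0, 5, 0, 0, 0, 0, 0, 0, 5, 0, 0, 0, 0, 0, 0, 5, 0, 0, 0, 0, 0, 0, 5, 0, 0, 0, 0, 0, 0], "grip_force": 35}}

```text
t: 7.2
tool_pos: [0.5913, -0.1452, 0.2406]
orientation: [2.298, 2.14, 0.001]
force: [0.2, 0.4, -1.3]
opening: 0.0188
gripper_force: 0.0
```

```bash
cat > m.py <<'E'
from plant import robot
from h import *
s=robot.read_state(); print(s["t"],s["tool_pos"],s["force"],s["opening"],s["gripper_force"])
c=robot.read_camera("wrist"); i=np.ascontiguousarray(c["color"][:,:,::-1]); g=np.array([.9975,-.07,0])
import sys; cv2.imwrite(f"pics/{sys.argv[1]}.png",i)
for k in("wrist","top"):
  if k=="top": c=robot.read_camera(k)
  for n,lo,hi,z in(("red",(0,120,80),(5,255,255),.013),("yel",(20,80,90),(35,255,255),.02)):
    for ce,q in blobs(c,lo,hi,(100,200,450,330) if k=="wrist" else (360,165,385,240),4): X=ray(c,*ce,z); print(k,n,ce.round(1),q,X.round(4),"s=",(X@g).round(4))
print("cam",-c["R"].T@c["t"])
E
python3 m.py w4
```

```text
7.2 [ 0.59132366 -0.14517369  0.24058916] [ 0.18108259  0.35786599 -1.25381596] 0.018758458051241537 0.0
wrist yel [269.  316.1] [264 303  11  27 125] [ 0.5548 -0.2063  0.02  ] s= 0.5678
wrist yel [363.9 316.2] [358 303  12  27 164] [ 0.6187 -0.2109  0.02  ] s= 0.6319
top red [373.7 192.2] [370 191   8   3  13] [ 0.5463 -0.2078  0.013 ] s= 0.5595
top yel [364.8 222.8] [360 220  12   7  22] [ 0.4456 -0.1745  0.02  ] s= 0.4567
top yel [374.5 228.5] [373 227   4   4   4] [ 0.4269 -0.2054  0.02  ] s= 0.4402
cam [0.35015707 0.0027682  1.30374397]
```

View pics/w4.png

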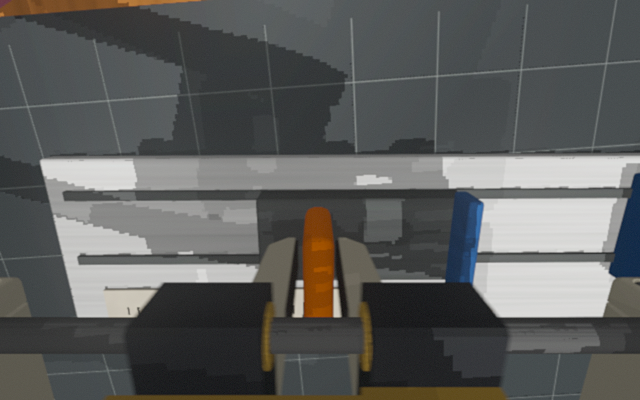

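The fingers straddle the grip at (318,262) but haven't finished closing. I'll close fully.

Request:
{"method": "drive_tool", "body": {"moves": [0, 0, 0, 4, 0, 0, 0, 0, 0, 0, 0, 0, 0, 0, 0, 0, 0, 0, 0, 0, 0, 0, 0, 0, 0, 0, 0, 0]}}

```text
t: 7.7
tool_pos: [0.592, -0.1452, 0.2403]
orientation: [2.297, 2.14, 0.002]
force: [-11.8, 3.6, 27.4]
opening: 0.0134
gripper_force: 35.0
```

Request:
{"method": "drive_tool", "body": {"moves": [0, 0, -10, 0, 0, 0, 0, 0, 0, -10, 0, 0, 0, 0, 0, 0, -10, 0, 0, 0, 0, 0, 0, -8, 0, 0, 0, 0, 0, 0, 0, 0, 0, 0, 0, 0, 0, 0, 0, 0, 0, 0, 0, 0, 0, 0, 0, 0, 0]}}

```text
t: 8.4
tool_pos: [0.5558, -0.1427, 0.2404]
orientation: [2.293, 2.136, 0.008]
force: [5.4, 2.9, 17.6]
opening: 0.0137
gripper_force: 35.1
```

```bash
python3 m.py w5; python3 - <<'E'
from plant import robot
import cv2,numpy as np
a=robot.read_camera("top")["color"][140:225,335:395,::-1]; b=robot.read_camera("side")["color"][200:275,330:420,::-1]
w=cv2.imread("pics/w5.png")[230:330,200:440]
f=lambda i:cv2.resize(i,(400,int(400*i.shape[0]/i.shape[1])),interpolation=cv2.INTER_CUBIC)[:560]
o=np.zeros((560,800,3),np.uint8); A,B=f(a),f(b); o[:A.shape[0],:400]=A; o[:B.shape[0],400:]=B; 
W=cv2.resize(w,(400,167)); o[350:517,400:]=W
cv2.imwrite("pics/m5.png",o)
E
```

```text
8.4 [ 0.55578059 -0.14270544  0.24038156] [ 5.39358793  2.86944995 17.5543684 ] 0.013734711438458913 35.0863516330719
wrist red [300.9 307.5] [300 296   3  22  42] [ 0.5424 -0.2036  0.013 ] s= 0.5553
wrist yel [280.9 316.5] [278 303   9  27 115] [ 0.529  -0.2048  0.02  ] s= 0.5421
wrist yel [351.6 316.1] [347 304   9  26 137] [ 0.5767 -0.2082  0.02  ] s= 0.5898
wrist yel [285.7 307.7] [285 306   2   4   6] [ 0.5329 -0.1982  0.02  ] s= 0.5455
top red [376.  192.5] [375 192   3   2   6] [ 0.5453 -0.2154  0.013 ] s= 0.559
cam [0.35015707 0.0027682  1.30374397]
```

View pics/m5.png

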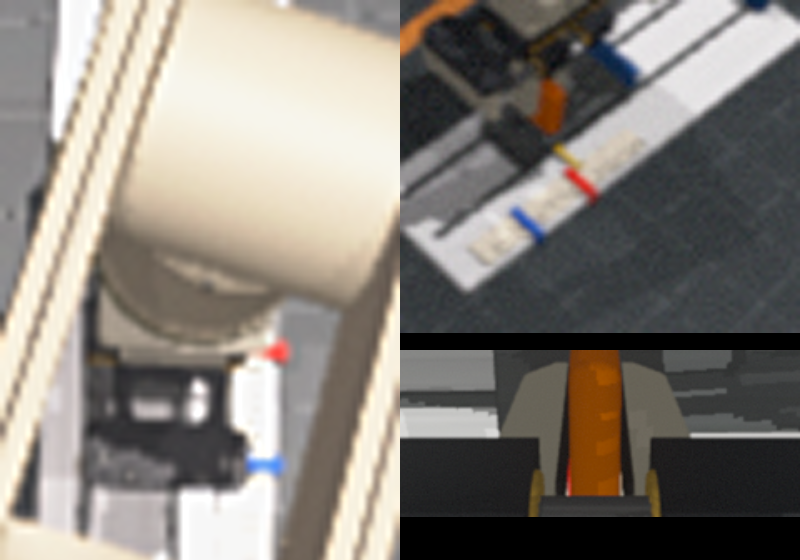

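The side view shows the yellow pointer just short of the red band. I'll measure the remaining gap from the side camera, both now and in the first picture.

```bash
cat > g.py <<'E'
from plant import robot
from h import *
g=np.array([.9975,-.07,0])
C={"now":robot.read_camera("side")}
import os; C["start"]=np.load("side0.npz")
for k,c in C.items():
  for n,lo,hi in(("red",(0,110,80),(5,255,255)),("yel",(22,110,110),(35,255,255)),("blue",(100,120,60),(125,255,255))):
    for ce,q in blobs(c,lo,hi,(350,215,400,258),5): print(k,n,ce.round(1),q,*["z%.3f: s=%.4f y=%.3f"%(z,ray(c,*ce,z)@g,ray(c,*ce,z)[1]) for z in((.013,) if n!="yel" else (.013,.017,.02))])
print(robot.read_state()["tool_pos"],robot.read_state()["force"])
E
python3 g.py
```

```text
now red [370.3 240.9] [367 238   7   8  22] z0.013: s=0.5604 y=-0.203
now blue [380.1 216.3] [377 215   6   5  18] z0.013: s=0.6624 y=-0.157
now blue [358.7 250.3] [356 247   6   8  13] z0.013: s=0.5038 y=-0.201
start red [370.2 240.8] [367 238   7   7  20] z0.013: s=0.5604 y=-0.202
start blue [358.7 250.3] [356 247   6   8  13] z0.013: s=0.5038 y=-0.201
[ 0.55586208 -0.14269007  0.2403298 ] [ 5.12688118  2.20918894 16.93191365]
```

```bash
sed -i 's/(22,110,110),(35,255,255)/(21,75,90),(36,255,255)/' g.py; python3 g.py | grep -v -e blue -e red; python3 - <<'E'
from h import *
c=np.load("side0.npz"); h=cv2.cvtColor(c["color"],cv2.COLOR_RGB2HSV)
# expected pointer at rest (crop 437,316)/3.5+(250,140)
print(h[226:236,368:382].tolist())
E
```

```text
now yel [366.8 234.3] [365 232   6   6  10] z0.013: s=0.5705 y=-0.176 z0.017: s=0.5682 y=-0.178 z0.020: s=0.5665 y=-0.179
start yel [374.4 229.6] [372 227   6   6  13] z0.013: s=0.6049 y=-0.181 z0.017: s=0.6024 y=-0.183 z0.020: s=0.6006 y=-0.184
[ 0.5558645  -0.14268969  0.24031057] [ 5.73179029  2.36868325 17.20316666]
[[[120, 5, 95], [98, 11, 95], [102, 15, 84], [98, 13, 76], [20, 14, 54], [50, 26, 58], [120, 3, 73], [0, 0, 131], [0, 1, 175], [173, 5, 207], [15, 2, 226], [0, 1, 234], [165, 2, 234], [150, 2, 236]], [[30, 3, 96], [85, 17, 92], [120, 4, 71], [27, 42, 61], [22, 138, 94], [21, 115, 115], [19, 25, 143], [0, 1, 180], [0, 0, 216], [150, 1, 225], [0, 2, 234], [0, 2, 238], [150, 2, 235], [0, 1, 235]], [[100, 18, 84], [50, 12, 64], [75, 9, 54], [23, 84, 76], [22, 136, 144], [22, 121, 191], [22, 64, 206], [18, 18, 215], [165, 2, 225], [130, 3, 233], [0, 1, 236], [120, 1, 235], [10, 3, 236], [0, 2, 236]], [[60, 13, 61], [105, 21, 49], [143, 16, 63], [26, 17, 105], [22, 53, 155], [22, 93, 194], [22, 100, 219], [23, 54, 222], [23, 10, 224], [120, 1, 230], [0, 3, 234], [10, 6, 236
[... 585 characters left out ...]
, [25, 95, 226], [24, 51, 238], [20, 22, 240], [18, 19, 238], [18, 22, 235]], [[165, 5, 220], [150, 1, 228], [150, 2, 233], [135, 2, 233], [15, 2, 234], [0, 4, 234], [17, 8, 226], [13, 22, 222], [19, 40, 211], [21, 44, 219], [21, 31, 233], [20, 22, 235], [21, 26, 229], [20, 29, 227]], [[0, 0, 233], [150, 1, 235], [0, 2, 237], [10, 3, 237], [15, 9, 237], [15, 13, 239], [15, 17, 237], [21, 20, 237], [17, 23, 236], [17, 21, 235], [20, 22, 235], [20, 24, 231], [19, 28, 229], [18, 31, 221]], [[120, 2, 236], [0, 1, 234], [165, 2, 234], [17, 8, 235], [18, 14, 237], [18, 19, 239], [18, 21, 238], [21, 20, 237], [13, 19, 239], [18, 22, 236], [20, 24, 229], [20, 27, 230], [18, 25, 230], [17, 26, 222]]]
```

Request:
{"method": "drive_tool", "body": {"moves": [0, 0, -3, -1, 0, 0, 0, 0, 0, -3, -1, 0, 0, 0, 0, 0, 0, 0, 0, 0, 0, 0, 0, 0, 0, 0, 0, 0, 0, 0, 0, 0, 0, 0, 0]}}

```text
t: 9.2
tool_pos: [0.5489, -0.1423, 0.2404]
orientation: [2.295, 2.138, 0.005]
force: [6.0, 0.1, 7.4]
opening: 0.0141
gripper_force: 35.0
```

```bash
python3 g.py|grep -v blue; python3 - <<'E'
from plant import robot
import cv2,numpy as np
b=robot.read_camera("side")["color"][215:260,345:395,::-1]
cv2.imwrite("pics/m6.png",cv2.resize(b,None,fx=10,fy=10,interpolation=cv2.INTER_CUBIC))
E
```

```text
now red [370.6 241.2] [367 239   7   6  17] z0.013: s=0.5605 y=-0.204
now yel [364.5 235.2] [363 234   4   3   6] z0.013: s=0.5618 y=-0.173 z0.017: s=0.5595 y=-0.175 z0.020: s=0.5579 y=-0.176
start red [370.2 240.8] [367 238   7   7  20] z0.013: s=0.5604 y=-0.202
start yel [374.4 229.6] [372 227   6   6  13] z0.013: s=0.6049 y=-0.181 z0.017: s=0.6024 y=-0.183 z0.020: s=0.6006 y=-0.184
[ 0.54890038 -0.14224645  0.24041293] [6.15247752 0.14298798 8.32195213]
```

View pics/m6.png

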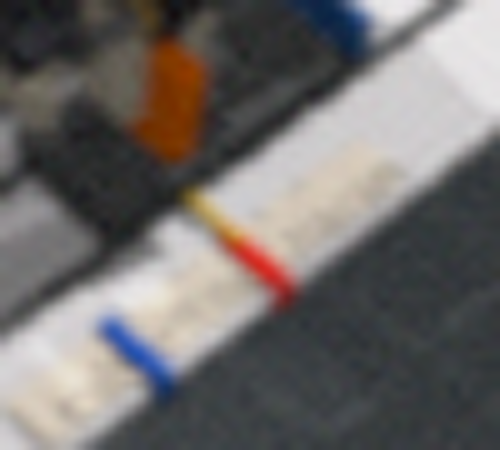

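The pointer lies in line with the red band, about 1 mm past its centre by both estimates. I'll nudge it back 1 mm, hold, and hand in.

Request:
{"method": "drive_tool", "body": {"moves": [0, 0, 1, -1, 0, 0, 0, 0, 0, 0, 0, 0, 0, 0, 0, 0, 0, 0, 0, 0, 0, 0, 0, 0, 0, 0, 0, 0, 0, 0, 0, 0, 0, 0, 0, 0, 0, 0, 0, 0, 0, 0, 0, 0, 0, 0, 0, 0, 0]}}

```text
t: 10.0
tool_pos: [0.5494, -0.1423, 0.2404]
orientation: [2.296, 2.139, 0.004]
force: [6.4, 0.0, 3.3]
opening: 0.0142
gripper_force: 35.0
```

```bash
python3 g.py|grep -e "now [ry]" -e "^\["; python3 -c "
from plant import robot
from h import *
c=robot.read_camera('side')
for ce,q in blobs(c,(45,90,40),(85,255,255),(280,140,320,180),20): print('knob',ce)
print(robot.close_job())"
```

```text
now red [370.8 241.5] [367 239   7   7  19] z0.013: s=0.5600 y=-0.205
now yel [365.5 236. ] [364 235   4   3   6] z0.013: s=0.5620 y=-0.178 z0.017: s=0.5597 y=-0.179 z0.020: s=0.5581 y=-0.181
[ 0.54941921 -0.14230698  0.24043993] [ 5.54084536 -0.71669956  2.68910091]
the job is handed in; nothing more can be done
None
```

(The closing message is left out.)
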